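# Hang the routing pattern in its notch between its neighbours

### The arm

A 6-joint arm with a two-finger parallel gripper is mounted at the origin on the work surface. World frame = base frame: x ahead of the robot, y to its left, z up, the work surface at z = 0. Lengths are in m, angles in rad, forces in N, time in s.
With the tool pointing down it reaches from about 0.3 to 0.875 m from the base axis. Payload 6.4 kg.
Tool frame: the origin (TCP) lies on the centre line of the jaws, within the pads' length; the fingertips stand 17 mm ahead of it and the grasp point (between the pads) lies 2 mm behind it; z points along the fingers, y is the line along which they close (so a half turn about z gives the same grasp; the last joint's range is limited). The gripper opens to 88 mm and grips with 3 to 60 N. Pads are 18 mm wide; open, the fingers measure 123 mm over their backs; the gripper's body (75 mm by 187 mm) begins 45 mm behind the grasp point.
Start: joints at [-1.323, 0.181, 1.607, -0, 1.354, -0.206], TCP at [0.252, -0.517, 0.256] pointing down, gripper open.
Joint ranges: [-2.99, 2.99], [-0.89, 2.07], [0.3, 2.58], [-1.14, 4.28], [0, 2.63], [-3.12, 3.12]. Speed limits (rad/s): [2.57, 2.57, 3.01, 3.14, 3.14, 3.14].

### API

Orientations are given as a unit quaternion [x, y, z, w].
In Python, from plant import r gives the robot as it stands.
- The arm moves only by the tool move_arm, never from a script. Its argument "commands" is a list of rows, each an object of numbers: "tx", "ty", "tz": the shift along the tool's x, y, z in mm; "spin": the turn about the tool's z in rad. In form: [{"tx": .., "ty": .., "tz": .., "spin": ..}, ...]. A call has 1 to 10 rows; each row shifts and turns the commanded pose from where the row before left it, along the tool's axes as they then stand; what a row does not reach is not made up. A row lasts 1/8 s, in which the tool goes at most 62.5 mm and 10.7 degrees, less where a joint would pass 70% of its speed; a pose out of reach is approached as far as the arm can. A call with a gripper value outside its range is refused whole. "grip" is the opening, from 0 (shut) to 1 (fully open), set as the call begins (left out, the last holds). The fingers move at their own pace and stop on an object; "newtons" is the grip in N (left out, the last holds). Time passes only in rows, so rows that do not move let the fingers close. It gives the time, the measured TCP pose, the force, the opening and the grip force at its end, in the units of the state.
- r.state(): the state, without advancing time (a new reading comes with each control period).
- r.camera(name): name is "scene" or "top"; returns a dict with "img" (480x640x3 uint8, red, green, blue), "range_z" (480x640 float32, m along the optical axis (not along the pixel's ray), 0 where there is no reading), "camera_matrix" (3x3 intrinsics, pixels), "xyz" and "rotation" of the camera in the world. Camera axes: x right, y up, looking along -z (the intrinsics and any distortion apply to the point x, -y, -z); pixel columns grow to the right and rows downward; lengths in m; the calibration is good to about 2 mm. A picture is of the moment at which its call begins.
- r.finish_job(): hands the job in; it is judged then, once.
The state is a dict: "time_s": time; "q": joint angles; "dq": joint speeds; "effort": joint torques, N m; "tool_pos": TCP position; "ee_rot": TCP orientation; "wrist_force": force on the tool from outside, world axes, zero at the start; "ft_torque": the same for the moment, N m; "width": finger opening in m; "grasp_force": force on a finger pad.
Only numpy, scipy, OpenCV 4.12 (cv2) and the standard library are available. Lean on these libraries where they do the work, as an engineer would, in place of code of your own. Each camera call takes 0.05 s, during which the arm holds its last target. There are 200 camera calls.

### The job

Lift the red-tabbed plywood pattern off its little saddle horse and lower it, hook over the rail, through the gap between the two dark patterns hanging on the rack. Feel along the top of the rail for the blue-floored notch until the hook drops in, push down on it gently but firmly for about a second (about 12 N, never over 25 N) so that it sits fully home, then let go and leave it hanging there. Do not shove or unhook the two neighbours, and leave the glue bottle and screwdriver alone.

Things in the scene. Friction and masses are not known exactly. Their poses are not given: they have to be found in the camera images.
- pattern: Pattern to hang: pale plywood, red edges, 90-155 g; plate 10 mm thick (y), inverted U in xz, mm: bridge x -48..44, z 0..20; long leg x -48..-11.5 down to z -70; short leg x 11.5..44 down to z -56; throat between legs 23 wide. Origin: centre of the throat's roof, which rests on what it hangs from; z up. Red grip tab on the bridge: x -20..10, z 20..82. Hangs upright by itself.
- tab (a point): Good grip point on the pattern's red tab: 62 mm above the pattern's origin, at its x = -5 mm, 20 mm below the tab's top; axes as the pattern. Pinch the 10 mm thickness (along y) from above: fingertips then stay above the neighbours.
- horse: Fixed wooden saddle horse; at the start the pattern hangs on it in a notch 13 mm wide, 8 mm deep, of a crest 18 mm thick (x), 60 mm long (y). Origin on the bench under its centre; notch floor at z 90 mm, crest top 98 mm, foot 120 x 90 x 12 mm. The pattern lifts straight up.
- rack: Fixed rack: base board 110 x 260 x 15 mm, two uprights (y = -115 and 115 mm, 115 mm high) carrying a level wooden rail along the rack's y, 18 mm thick (x), 40 mm high, top 120 mm above the bench. Origin on the bench under the middle.
- rail_mid (a point): Fixed point of the rack: on the rail's top face midway between the uprights; axes as the rack. One notch crosses the rail's top, 13 mm wide (y), 8 mm deep, upright walls, blue floor. Where the rail is clamped varies: the notch's centre lies up to 8 mm either side (y) of this point, unmeasured; feel for it with the hook. The rail does not shift under the allowed forces.
- left_pattern: Dark plywood neighbour hanging loose on the rail, +y side, 130 g. Same shape as the pattern but 12 mm thick, legs 75 and 60 mm, no tab: its top is 20 mm above the rail. Origin: centre of its throat's roof. Its near face is 16-18 mm from rail_mid along y.
- right_pattern: Dark plywood neighbour with green edges hanging loose on the rail, -y side, 120 g. Same shape as the pattern but 12 mm thick, legs 68 and 58 mm, no tab: its top is 20 mm above the rail. Origin: centre of its throat's roof. Its near face is 16-18 mm from rail_mid along y.
- glue: White glue bottle with orange cap, 52 mm across, 130 mm high, standing on the bench; origin under its centre. A bystander.
- screwdriver: Screwdriver lying on the bench near the robot, along its x, about 20 cm long. A bystander.
Things that resemble listed ones, but are neither listed nor needed, are in the scene too. Of the things that look like the pattern, the smaller one is meant. What is shaped like the left_pattern but purple is not meant.

How it is judged:
By the outcome, as a careful person would: the job done as asked, in the order asked, and still so for the second after the job is handed in, with the robot touching nothing.
It also fails if it takes over 72 s, if anything falls off the work surface, if the arm or the gripper's body presses on something with over 40 N, if the wrist force passes 120 N, or if a joint passes its speed limit or range.

## Working session

There is one attempt and no reset: what is moved stays moved. The work goes in short steps, Python scripts to look and compute and a tool call to move; the robot and the scene stay as the last step left them, time stands still between calls to the robot, and variables do not carry over. Pictures are saved under pics/ and viewed, at most 10 in all, crops included, and the job is handed in when it is done.

Besides the shell and the picture viewer there is one more tool, called after "Request:" in YAML: its name, and indented under it one key for each argument. move_arm: Moves the arm, as the interface text tells. Its arguments: {"type":"object","properties":{"commands":{"type":"array","items":{"type":"object","properties":{"tx":{"type":"number"},"ty":{"type":"number"},"tz":{"type":"number"},"spin":{"type":"number"}}}},"grip":{"type":"number"},"newtons":{"type":"number"}},"required":["commands"]}

```bash
mkdir -p pics; cat > h.py <<'E'
import numpy as np, cv2
from plant import r
def cam(n):
    c=r.camera(n); K=np.array(c["camera_matrix"]); R=np.array(c["rotation"])
    if R.shape!=(3,3):
        from scipy.spatial.transform import Rotation as Ro; R=Ro.from_quat(R.ravel()).as_matrix()
    z=c["range_z"]; v,u=np.mgrid[:480,:640]
    p=np.stack([(u-K[0,2])/K[0,0]*z,-(v-K[1,2])/K[1,1]*z,-z],-1)
    W=p@R.T+np.array(c["xyz"]); W[z==0]=np.nan
    return c["img"],W,c
E
python3 - <<'E'
from h import *
for n in("scene","top"):
    i,W,c=cam(n); cv2.imwrite(f"pics/{n}0.png",i[:,:,::-1]); np.savez(f"{n}0.npz",i=i,W=W)
    print(n,c["xyz"],{k:v for k,v in c.items() if k not in("img","range_z")})
s=r.state();print(s)
E
```

```text
scene [ 1.10555254 -0.4732249   0.76042713] {'camera_matrix': array([[551.33074499,   0.        , 325.04917917],
       [  0.        , 551.33074499, 234.57092247],
       [  0.        ,   0.        ,   1.        ]]), 'xyz': array([ 1.10555254, -0.4732249 ,  0.76042713]), 'rotation': array([0.37571743, 0.17231051, 0.37561304, 0.82949403])}
top [0.3643238  0.0303068  1.02574405] {'camera_matrix': array([[480.85987541,   0.        , 322.93408027],
       [  0.        , 480.85987541, 248.62208144],
       [  0.        ,   0.        ,   1.        ]]), 'xyz': array([0.3643238 , 0.0303068 , 1.02574405]), 'rotation': array([ 0.07389205, -0.06873704, -0.69665885,  0.7102687 ])}
{'time_s': 0.1, 'q': array([-1.32328793e+00,  1.81485556e-01,  1.60787691e+00,  1.04084804e-05,
        1.35381503e+00, -2.06290208e-01]), 'dq': array([-0.00057755, -0.00192271, -0.00156811,  0.00025926, -0.0012539 ,
       -0.00087633]), 'effort': array([ 6.53948064e-04, -4.34824204e+01, -3.42697191e+01,  7.04753911e-02,
        3.40560183e-02, -3.75014383e-05]), 'tool_pos': array([ 0.25198146, -0.51634773,  0.25490467]), 'ee_rot': array([ 9.74368549e-01,  2.24956223e-01, -1.12497152e-05, -7.92359022e-04]), 'wrist_force': array([-0.07897355,  0.26983707,  0.48897822]), 'ft_torque': array([-0.03279927, -0.02010675,  0.00500192]), 'grasp_force': 0.0, 'width': 0.08816134057160792}
```

View pics/scene0.png

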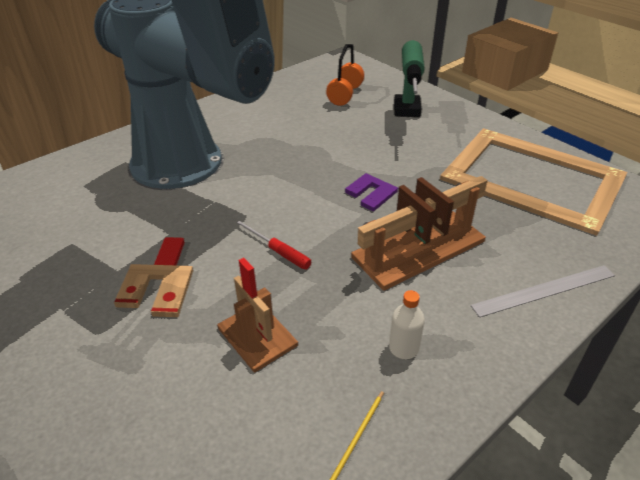

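View pics/top0.png

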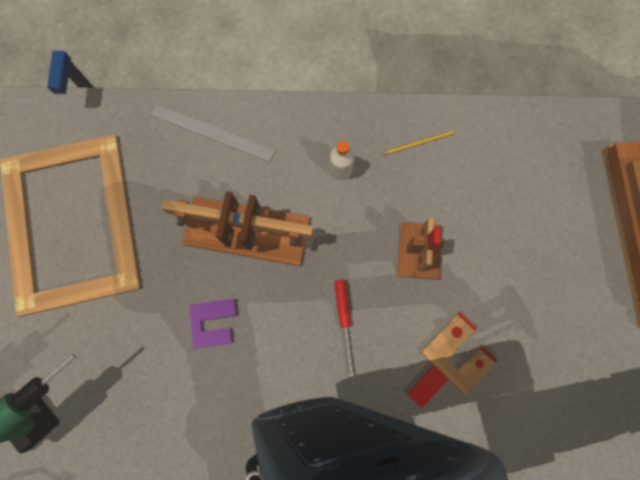

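Candidates for the pattern are the piece hanging on the horse (scene 250,300; top 432,238) and the larger one lying flat (scene 160,278; top 455,355). For the neighbours, the dark pair is on the rail (scene 410,215 and 435,205) and the purple U (370,190) is a decoy. I choose the piece on the horse, and will check it in a crop and measure it.

```bash
python3 - <<'E'
from h import *
S=np.load("scene0.npz");T=np.load("top0.npz")
a=cv2.resize(S["i"][240:380,200:320],None,fx=3,fy=3,interpolation=2)
b=cv2.resize(S["i"][160:290,340:500],None,fx=3,fy=3,interpolation=2)
H=max(a.shape[0],b.shape[0]);o=np.zeros((H,a.shape[1]+b.shape[1],3),np.uint8)
o[:a.shape[0],:a.shape[1]]=a;o[:b.shape[0],a.shape[1]:]=b;o=cv2.resize(o,(790,int(H*790/o.shape[1])))
cv2.imwrite("pics/crop1.png",o[:,:,::-1])
def st(P,l):
    c=np.median(P,0); 
    if len(P)<5: print(l,len(P));return
    r_=cv2.minAreaRect((P[:,:2]*1000).astype(np.float32)); print(l,len(P),"med",c.round(4),"min",P.min(0).round(4),"max",P.max(0).round(4),"rect",np.round(r_[0],1),np.round(r_[1],1),round(r_[2],1))
for n,D,(h0,h1,h2,h3),(k0,k1,k2,k3) in(("scene",S,(240,380,200,320),(160,290,340,500)),("top",T,(210,290,390,450),(180,275,155,320))):
    i=D["i"].astype(int);W=D["W"]
    w=W[h0:h1,h2:h3];q=i[h0:h1,h2:h3];ok=~np.isnan(w[...,0])
    red=(q[...,0]>110)&(q[...,1]<50)&(q[...,2]<60)&ok
    st(w[red&(w[...,2]>.125)],n+" tab")
    st(w[ok&(w[...,2]>.094)&(w[...,2]<.118)],n+" horse/bridge")
    st(w[ok&(w[...,2]>.008)&(w[...,2]<.016)],n+" foot")
    w=W[k0:k1,k2:k3];q=i[k0:k1,k2:k3];ok=~np.isnan(w[...,0])
    lt=(q.sum(-1)>280)
    st(w[ok&(abs(w[...,2]-.12)<.004)&lt],n+" railtop")
    st(w[ok&(w[...,2]>.128)&(w[...,2]<.15)],n+" nbrs")
    st(w[ok&(abs(w[...,2]-.015)<.003)],n+" base")
    bl=(q[...,2]>q[...,0]+30)&ok; st(w[bl],n+" blue")
E
```

```text
scene tab 119 med [ 0.5682 -0.1708  0.171 ] min [ 0.5536 -0.1734  0.1252] max [ 0.5849 -0.1643  0.1747] rect [ 569.2 -168.6] [ 8.5 31.1] 87.5
scene horse/bridge 659 med [ 0.579  -0.1708  0.1004] min [ 0.5252 -0.1981  0.094 ] max [ 0.6192 -0.136   0.1178] rect [ 572.7 -168.4] [79.1 60.8] 33.5
scene foot 1931 med [ 0.5994 -0.182   0.0122] min [ 0.3936 -0.2152  0.008 ] max [0.6368 0.0147 0.016 ] rect [ 533.7 -100.9] [148.5 295.1] 31.4
scene railtop 739 med [0.6039 0.1582 0.1203] min [0.575  0.0613 0.116 ] max [0.6444 0.3602 0.1236] rect [610.6 211. ] [301.   31.6] 80.7
scene nbrs 807 med [0.6118 0.2171 0.1388] min [0.5584 0.1725 0.1281] max [0.6571 0.2434 0.1437] rect [608.  208.6] [63.4 94.1] 83.3
scene base 4171 med [0.6155 0.2141 0.0149] min [0.3584 0.0726 0.012 ] max [0.6862 0.5401 0.018 ] rect [557.5 298.5] [390.2 358.1] 63.1
scene blue 0
top tab 86 med [ 0.5665 -0.1659  0.1715] min [ 0.5529 -0.171   0.1369] max [ 0.5797 -0.1617  0.1761] rect [ 566.3 -166.3] [ 9.2 26.8] 89.6
top horse/bridge 395 med [ 0.5719 -0.1643  0.1026] min [ 0.5256 -0.1983  0.0941] max [ 0.6178 -0.1383  0.1163] rect [ 571.9 -167.9] [59.7 79.7] 51.0
top foot 1252 med [ 0.5531 -0.1509  0.0114] min [ 0.5126 -0.2137  0.008 ] max [ 0.6353 -0.1207  0.016 ] rect [ 573.6 -167.7] [ 90.3 120.8] 87.4
top railtop 1115 med [0.61   0.2015 0.1196] min [0.5765 0.0609 0.1161] max [0.6434 0.3593 0.1239] rect [610.2 210.8] [300.7  29.3] 80.0
top nbrs 720 med [0.6061 0.2187 0.1392] min [0.5584 0.1723 0.1285] max [0.6563 0.2443 0.1444] rect [607.7 208.4] [59.8 93.3] 81.6
top base 2804 med [0.5886 0.1858 0.0147] min [0.5367 0.0736 0.012 ] max [0.6841 0.3447 0.018 ] rect [610.  208.9] [259.9 110.4] 80.7
top blue 21 med [0.6091 0.2106 0.1126] min [0.6033 0.2068 0.1103] max [0.6159 0.2133 0.1149] rect [609.6 209.9] [12.3  6.5] 3.0
  return _methods._mean(a, axis=axis, dtype=dtype,
  ret = um.true_divide(
```

View pics/crop1.png

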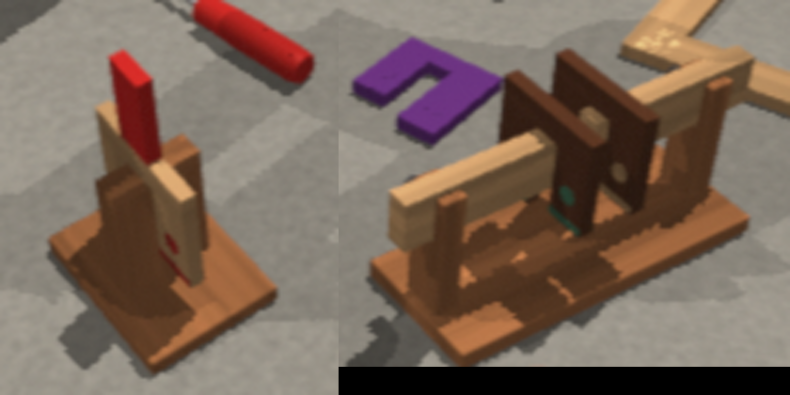

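The crop confirms a smaller plywood pattern with an upright red tab hanging on the horse (left), and two dark neighbours on the rail with the gap between them (right). Next I refine the numbers and work out the first move.

```bash
cat >> h.py <<'E'
from scipy.spatial.transform import Rotation as Ro
def go(x,y,z,yaw,cmd=None):
    """tool-axis moves from measured pose; yaw deg of tool x; spin first"""
    s=r.state();p=s["tool_pos"];M=Ro.from_quat(s["ee_rot"]).as_matrix()
    cy=np.degrees(np.arctan2(M[1,0],M[0,0]));a=np.radians(yaw)
    d=np.array([x,y,z])-p
    print("at",p.round(4),"yaw",cy.round(2),"tilt",M[:,2].round(4),"F",s["wrist_force"].round(2),"w",s["width"],"t",s["time_s"])
    print("spin",np.radians(cy-yaw).round(4),"tx,ty,tz mm",(1000*np.array([d[0]*np.cos(a)+d[1]*np.sin(a),d[0]*np.sin(a)-d[1]*np.cos(a),-d[2]])).round(1))
E
python3 - <<'E'
from h import *
a=np.radians(-9.3)
for n in("scene","top"):
    D=np.load(n+"0.npz");W=D["W"];i=D["i"].astype(int);ok=~np.isnan(W[...,0])
    def fr(P,c,a): d=P[:,:2]-c; return 1000*np.stack([d@[np.cos(a),np.sin(a)],d@[-np.sin(a),np.cos(a)]],1)
    m=ok&(W[...,0]>.5)&(W[...,0]<.7)&(W[...,1]>.05)&(W[...,1]<.37)
    nb=m&(W[...,2]>.130)&(W[...,2]<.146)
    q=fr(W[nb],[.610,.2092],a); 
    for sgn in(1,-1):
        k=q[q[:,1]*sgn>5]; r_=cv2.minAreaRect(k.astype(np.float32)); print(n,sgn,np.percentile(k[:,1],[2,10,50,90,98]).round(1),np.percentile(k[:,0],[1,99]).round(1),np.round(r_[2],1),np.round(r_[1],1))
        t=k[abs(k[:,0])<60]; print("slope deg",np.degrees(np.polyfit(t[:,0],t[:,1],1)[0]).round(1))
    # rail ends & base center in this frame
    for lo,hi,l in((.117,.123,"rail"),(.013,.017,"base")):
        P=fr(W[m&(W[...,2]>lo)&(W[...,2]<hi)],[.610,.2092],a);P=P[(abs(P[:,0])<60)&(abs(P[:,1])<160)];print(l,np.percentile(P,[1,99],axis=0).round(1).tolist())
    bl=m&(i[...,2]>i[...,0]+15)&(W[...,2]>.1)&(W[...,2]<.125); 
    if bl.any(): print("blue",np.percentile(fr(W[bl],[.610,.2092],a),[0,50,100],axis=0).round(1).tolist())
    h=ok&(W[...,2]>.096)&(W[...,2]<.122)&(abs(W[...,0]-.572)<.06)&(abs(W[...,1]+.168)<.045)
    br=h&(W[...,2]>.105); P=W[br]; print("bridge",cv2.minAreaRect((1000*P[:,:2]).astype(np.float32)),P[:,2].max())
go(.567,-.1675,.21,-2.6)
E
```

```text
scene 1 [15.1 16.2 18.8 26.7 28.9] [-48.2  43.2] 2.0 [93.9 17.7]
slope deg 0.7
scene -1 [-30.6 -29.6 -26.6 -18.5 -16.3] [-47.1  44.2] 89.4 [16.4 94. ]
slope deg -0.0
rail [[-44.0, -147.4], [43.4, 148.3]]
base [[-48.1, -128.7], [55.0, 125.6]]
bridge ((572.2236938476562, -167.25550842285156), (11.615921020507812, 93.81147003173828), 86.44702911376953) 0.12197063655373941
top 1 [15.5 16.  20.9 26.5 27.8] [-48.7  42.3] 0.7 [92.6 13.7]
slope deg 0.2
top -1 [-30.  -29.6 -24.6 -19.  -17.5] [-47.7  43.4] 89.4 [13.  92.7]
slope deg -0.9
rail [[-40.2, -146.2], [25.8, 148.6]]
base [[-54.3, -127.7], [53.8, 126.7]]
blue [[-8.5, -2.2], [-1.2, 1.1], [7.6, 5.1]]
bridge ((571.8071899414062, -167.5635223388672), (10.765174865722656, 92.43408966064453), 86.89094543457031) 0.12142378900026829
at [ 0.252  -0.5163  0.2549] yaw 26.0 tilt [-4.0e-04  1.5e-03 -1.0e+00] F [-0.08  0.27  0.49] w 0.08816134057160792 t 0.1
spin 0.4992 tx,ty,tz mm [ 298.9 -362.8   44.9]
```

Request:
move_arm:
  commands:
    - {"spin":0.169}
    - {"spin":0.169}
    - {"spin":0.168}
    - {"tx":33,"ty":-40}
    - {"tx":33,"ty":-40}
    - {"tx":33,"ty":-40}
    - {"tx":33,"ty":-40}
    - {"tx":33,"ty":-41}
    - {"tx":33,"ty":-41}
    - {"tx":33,"ty":-41}
  grip: 1

```text
invalid input
```

Request:
move_arm:
  commands:
    - {"tx":33,"ty":-41}
    - {"tx":33,"ty":-41}
    - {"tz":20}
    - {"tz":20}
    - {}
    - {}
  grip: 0.5

```text
invalid input
```

```bash
python3 - <<'E'
from h import *
go(.568,-.1673,.150,-3)
E
```

```text
at [ 0.252  -0.5163  0.2549] yaw 26.0 tilt [-4.0e-04  1.5e-03 -1.0e+00] F [-0.08  0.27  0.49] w 0.08816134057160792 t 0.1
spin 0.5062 tx,ty,tz mm [ 297.3 -365.1  104.9]
```

Request:
move_arm:
  commands:
    - {"tx":0,"ty":0,"tz":0,"spin":0.169}
    - {"tx":0,"ty":0,"tz":0,"spin":0.169}
    - {"tx":0,"ty":0,"tz":0,"spin":0.168}
    - {"tx":33,"ty":-40,"tz":0,"spin":0}
    - {"tx":33,"ty":-40,"tz":0,"spin":0}
    - {"tx":33,"ty":-40,"tz":0,"spin":0}
    - {"tx":33,"ty":-40,"tz":0,"spin":0}
    - {"tx":33,"ty":-41,"tz":0,"spin":0}
    - {"tx":33,"ty":-41,"tz":0,"spin":0}
    - {"tx":33,"ty":-41,"tz":0,"spin":0}
  grip: 0.5

```text
time_s: 1.35
tool_pos: [0.4983, -0.2447, 0.2554]
ee_rot: [1.0, -0.026, -0.0, -0.0]
wrist_force: [-0.3, -0.7, 0.2]
width: 0.0441
grasp_force: 0.0
```

Request:
move_arm:
  commands:
    - {"tx":33,"ty":-41,"tz":0,"spin":0}
    - {"tx":33,"ty":-41,"tz":0,"spin":0}
    - {"tx":0,"ty":0,"tz":20,"spin":0}
    - {"tx":0,"ty":0,"tz":20,"spin":0}
    - {"tx":0,"ty":0,"tz":0,"spin":0}
    - {"tx":0,"ty":0,"tz":0,"spin":0}

```text
time_s: 2.1
tool_pos: [0.5679, -0.1681, 0.2163]
ee_rot: [1.0, -0.026, 0.0, 0.0]
wrist_force: [0.2, -0.1, -0.0]
width: 0.0442
grasp_force: 0.0
```

```bash
python3 - <<'E'
from h import *
go(.568,-.1673,.150,-3)
E
```

```text
at [ 0.5679 -0.1681  0.2163] yaw -3.0 tilt [ 4.e-04 -2.e-04 -1.e+00] F [ 0.23 -0.09 -0.01] w 0.04421334397715393 t 2.1
spin -0.0001 tx,ty,tz mm [ 0.1 -0.8 66.3]
```

Request:
move_arm:
  commands:
    - {"tx":0,"ty":-0.8,"tz":16,"spin":0}
    - {"tx":0,"ty":0,"tz":16,"spin":0}
    - {"tx":0,"ty":0,"tz":16,"spin":0}
    - {"tx":0,"ty":0,"tz":12,"spin":0}
    - {"tx":0,"ty":0,"tz":6,"spin":0}
    - {"tx":0,"ty":0,"tz":0,"spin":0}
    - {"tx":0,"ty":0,"tz":0,"spin":0}

```text
time_s: 2.98
tool_pos: [0.5682, -0.1672, 0.1503]
ee_rot: [1.0, -0.026, 0.0, 0.0]
wrist_force: [-0.2, 0.2, -0.1]
width: 0.0441
grasp_force: 0.0
```

Request:
move_arm:
  commands:
    - {"tx":0,"ty":0,"tz":0,"spin":0}
    - {"tx":0,"ty":0,"tz":0,"spin":0}
    - {"tx":0,"ty":0,"tz":0,"spin":0}
    - {"tx":0,"ty":0,"tz":0,"spin":0}
    - {"tx":0,"ty":0,"tz":0,"spin":0}
    - {"tx":0,"ty":0,"tz":0,"spin":0}
  grip: 0
  newtons: 30

```text
time_s: 3.72
tool_pos: [0.5678, -0.167, 0.1498]
ee_rot: [1.0, -0.026, 0.0, 0.0]
wrist_force: [-0.8, 1.0, 1.3]
width: 0.0095
grasp_force: 29.9
```

```bash
python3 - <<'E'
from h import *
print(r.state()["ft_torque"])
go(.568,-.1673,.150,-3)
i,W,c=cam("scene"); cv2.imwrite("pics/g.png",cv2.resize(i[150:380,180:340],None,fx=2.5,fy=2.5)[:,:,::-1])
E
```

```text
[0.0834468  0.08353649 0.0036655 ]
at [ 0.5678 -0.167   0.1498] yaw -2.99 tilt [ 1.e-04 -0.e+00 -1.e+00] F [-0.76  1.03  1.3 ] w 0.009548918534805573 t 3.725
spin 0.0002 tx,ty,tz mm [ 0.2  0.3 -0.2]
```

View pics/g.png

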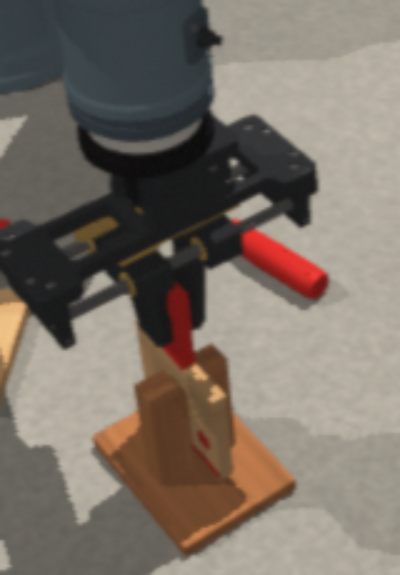

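The tab is held at 9.5 mm opening with 30 N on the pads. I lift straight up, then measure the pattern in the hand.

Request:
move_arm:
  commands:
    - {"tx":0,"ty":0,"tz":-5,"spin":0}
    - {"tx":0,"ty":0,"tz":-10,"spin":0}
    - {"tx":0,"ty":0,"tz":-15,"spin":0}
    - {"tx":0,"ty":0,"tz":-20,"spin":0}
    - {"tx":0,"ty":0,"tz":-25,"spin":0}
    - {"tx":0,"ty":0,"tz":-25,"spin":0}
    - {"tx":0,"ty":0,"tz":-25,"spin":0}
    - {"tx":0,"ty":0,"tz":-25,"spin":0}
    - {"tx":0,"ty":0,"tz":0,"spin":0}
    - {"tx":0,"ty":0,"tz":0,"spin":0}

```text
time_s: 5.03
tool_pos: [0.5674, -0.1668, 0.2992]
ee_rot: [1.0, -0.026, -0.0, -0.0]
wrist_force: [-0.2, 0.1, -1.4]
width: 0.0096
grasp_force: 29.9
```

```bash
python3 - <<'E'
from h import *
s=r.state();p=s["tool_pos"];a=np.radians(-3)
i,W,c=cam("scene")
d=W-p; X=1000*(d[...,0]*np.cos(a)+d[...,1]*np.sin(a));Y=1000*(-d[...,0]*np.sin(a)+d[...,1]*np.cos(a));Z=1000*d[...,2]
m=(abs(X)<70)&(abs(Y)<12)&(Z<-25)&(Z>-145)
for lo in range(-140,-25,10):
    k=m&(Z>=lo)&(Z<lo+10)
    if k.sum()>3: print(lo,k.sum(),"X",X[k].min().round(1),X[k].max().round(1),"Y",np.percentile(Y[k],[2,20,50,98]).round(1))
x=np.sort(X[m&(Z<-65)&(Z>-110)&(Y<-2)]);g=np.diff(x);j=g.argmax();print("throat",x[j],x[j+1],"zmin",Z[m].min())
k=m&(Z<-45);P=np.c_[X[k],Y[k]];print(cv2.minAreaRect(P.astype(np.float32)))
A=np.radians(-9.3); o=np.array([.610,.2092])+np.array([-np.sin(A),np.cos(A)])*-.0005
t=o+np.array([np.cos(A),np.sin(A)])*-.005
print(t);go(t[0],t[1],.300,-9.3)
E
```

```text
-130 73 X -42.6 -2.5 Y [-4.9 -4.5 -3.7  5.6]
-120 120 X -41.7 51.2 Y [-5.  -4.3 -3.6  5.4]
-110 163 X -42.0 51.4 Y [-5.  -4.3 -3.8  5.1]
-100 165 X -42.3 51.5 Y [-5.1 -4.4 -3.6  5.2]
-90 171 X -42.3 52.3 Y [-4.8 -4.1 -3.6  5.7]
-80 170 X -40.4 51.9 Y [-4.7 -4.1 -3.6  5.6]
-70 156 X -41.4 51.7 Y [-4.6 -4.1 -3.6  4.5]
-60 181 X -43.0 51.9 Y [-4.6 -3.9 -3.6  5.8]
-50 233 X -42.6 52.6 Y [-4.6 -4.  -3.5  5.8]
-40 182 X -40.6 50.4 Y [-4.4 -3.7 -1.9  5.6]
-30 31 X -2.2 17.2 Y [-4.2 -3.9 -3.1  5.3]
throat -4.041525152180591 16.36161680755769 zmin -130.3018243408614
((4.653499603271484, 0.4361100196838379), (11.678281784057617, 95.23681640625), 89.94754028320312)
[0.60498492 0.20951459]
at [ 0.5672 -0.1667  0.2986] yaw -2.99 tilt [-1.6e-03  8.0e-04 -1.0e+00] F [-0.79  0.95 -1.88] w 0.00983576938329195 t 5.075
spin 0.1101 tx,ty,tz mm [ -23.5 -377.4   -1.4]
```

Request:
move_arm:
  commands:
    - {"tx":0,"ty":0,"tz":-1,"spin":0.055}
    - {"tx":0,"ty":0,"tz":0,"spin":0.055}
    - {"tx":-2.4,"ty":-20,"tz":0,"spin":0}
    - {"tx":-2.5,"ty":-40,"tz":0,"spin":0}
    - {"tx":-2.5,"ty":-45,"tz":0,"spin":0}
    - {"tx":-2.5,"ty":-45,"tz":0,"spin":0}
    - {"tx":-2.5,"ty":-45,"tz":0,"spin":0}
    - {"tx":-2.5,"ty":-45,"tz":0,"spin":0}
    - {"tx":-2.5,"ty":-45,"tz":0,"spin":0}
    - {"tx":-2.5,"ty":-40,"tz":0,"spin":0}

```text
time_s: 6.32
tool_pos: [0.5996, 0.16, 0.2999]
ee_rot: [0.997, -0.08, -0.001, -0.0]
wrist_force: [-0.1, -0.7, -0.8]
width: 0.0098
grasp_force: 29.9
```

Request:
move_arm:
  commands:
    - {"tx":-2.5,"ty":-32.4,"tz":0,"spin":0}
    - {"tx":-2.5,"ty":-20,"tz":0,"spin":0}
    - {"tx":0,"ty":0,"tz":0,"spin":0}
    - {"tx":0,"ty":0,"tz":0,"spin":0}
    - {"tx":0,"ty":0,"tz":0,"spin":0}

```text
time_s: 6.95
tool_pos: [0.6043, 0.2082, 0.3008]
ee_rot: [0.997, -0.082, 0.0, 0.0]
wrist_force: [0.9, 0.3, -2.1]
width: 0.0098
grasp_force: 29.9
```

```bash
python3 - <<'E'
from h import *
go(.6036,.2097,.300,-9.3)
A=np.radians(-9.3);p=r.state()["tool_pos"]
i,W,c=cam("scene"); cv2.imwrite("pics/a.png",cv2.resize(i[30:300,320:520],None,fx=2.2,fy=2.2)[:,:,::-1])
d=W-[.610,.2092,0];X=1000*(d[...,0]*np.cos(A)+d[...,1]*np.sin(A));Y=1000*(-d[...,0]*np.sin(A)+d[...,1]*np.cos(A));Z=1000*W[...,2]
k=(abs(X)<60)&(abs(Y)<14)&(Z>172)&(Z<258);P=np.c_[X[k],Y[k]];print(P.min(0),P.max(0),cv2.minAreaRect(P.astype(np.float32)),Z[k].min())
k=(abs(X)<60)&(abs(Y)<40)&(Z>128)&(Z<146)
for s in(1,-1):
  q=k&(Y*s>5); print(s,np.percentile(X[q],[1,99]),np.percentile(Y[q],[2,98]))
E
```

```text
at [0.6043 0.2082 0.3008] yaw -9.37 tilt [-0.e+00 -3.e-04 -1.e+00] F [ 0.85  0.29 -2.08] w 0.00977930879369457 t 6.95
spin -0.0013 tx,ty,tz mm [-0.9 -1.3  0.8]
[-49.5066234   -8.82677083] [46.95204901  5.86015631] ((-1.2787551879882812, -1.474553108215332), (96.45748138427734, 14.680155754089355), 0.0268789641559124) 172.00875819080474
1 [-48.8935818   42.87637276] [15.08202568 29.14622683]
-1 [-46.93342952  44.68763679] [-30.27582775 -16.54135969]
```

View pics/a.png

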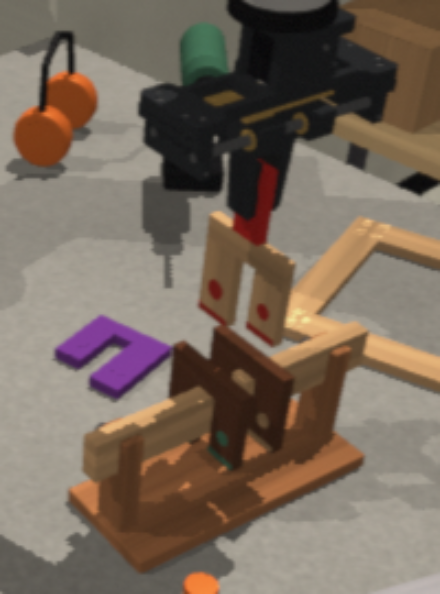

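The pattern hangs at (245,280) in the crop, aligned over the rail gap (235,395) and parallel to the neighbours. I descend.

Request:
move_arm:
  commands:
    - {"tx":-0.9,"ty":-0.8,"tz":0,"spin":0}
    - {"tx":0,"ty":0,"tz":8,"spin":0}
    - {"tx":0,"ty":0,"tz":10,"spin":0}
    - {"tx":0,"ty":0,"tz":10,"spin":0}
    - {"tx":0,"ty":0,"tz":10,"spin":0}
    - {"tx":0,"ty":0,"tz":10,"spin":0}
    - {"tx":0,"ty":0,"tz":10,"spin":0}
    - {"tx":0,"ty":0,"tz":10,"spin":0}
    - {"tx":0,"ty":0,"tz":0,"spin":0}
    - {"tx":0,"ty":0,"tz":0,"spin":0}

```text
time_s: 8.25
tool_pos: [0.6036, 0.2104, 0.233]
ee_rot: [0.997, -0.081, 0.0, -0.0]
wrist_force: [0.0, -0.5, -0.3]
width: 0.0096
grasp_force: 29.9
```

```bash
python3 - <<'E'
from h import *
go(.6036,.2097,.195,-9.3)
print(r.state()["ft_torque"])
E
```

```text
at [0.6036 0.2104 0.233 ] yaw -9.29 tilt [ 5.e-04  1.e-04 -1.e+00] F [ 0.04 -0.53 -0.29] w 0.009562382157052723 t 8.25
spin 0.0001 tx,ty,tz mm [ 0.1  0.7 38. ]
[0.06895228 0.03852261 0.03312069]
```

Request:
move_arm:
  commands:
    - {"tx":0,"ty":0.7,"tz":8,"spin":0}
    - {"tx":0,"ty":0,"tz":8,"spin":0}
    - {"tx":0,"ty":0,"tz":8,"spin":0}
    - {"tx":0,"ty":0,"tz":8,"spin":0}
    - {"tx":0,"ty":0,"tz":8,"spin":0}
    - {"tx":0,"ty":0,"tz":4,"spin":0}
    - {"tx":0,"ty":0,"tz":0,"spin":0}
    - {"tx":0,"ty":0,"tz":0,"spin":0}

```text
time_s: 9.25
tool_pos: [0.6035, 0.2097, 0.189]
ee_rot: [0.997, -0.081, 0.0, -0.0]
wrist_force: [-0.3, -0.4, -1.4]
width: 0.0099
grasp_force: 29.9
```

Request:
move_arm:
  commands:
    - {"tx":0,"ty":0,"tz":1.5,"spin":0}
    - {"tx":0,"ty":0,"tz":1.5,"spin":0}
    - {"tx":0,"ty":0,"tz":1,"spin":0}
    - {"tx":0,"ty":0,"tz":1,"spin":0}
    - {"tx":0,"ty":0,"tz":0,"spin":0}
    - {"tx":0,"ty":0,"tz":0,"spin":0}

```text
time_s: 10.0
tool_pos: [0.6033, 0.2097, 0.1837]
ee_rot: [0.997, -0.081, 0.0, 0.0]
wrist_force: [-0.2, -0.3, -0.5]
width: 0.0095
grasp_force: 29.9
```

Request:
move_arm:
  commands:
    - {"tx":0,"ty":0,"tz":1,"spin":0}
    - {"tx":0,"ty":0,"tz":1,"spin":0}
    - {"tx":0,"ty":0,"tz":1,"spin":0}
    - {"tx":0,"ty":0,"tz":0,"spin":0}
    - {"tx":0,"ty":0,"tz":0,"spin":0}

```text
time_s: 10.62
tool_pos: [0.6033, 0.2097, 0.1808]
ee_rot: [0.997, -0.081, 0.0, -0.0]
wrist_force: [0.4, -0.8, -0.6]
width: 0.0101
grasp_force: 29.9
```

Request:
move_arm:
  commands:
    - {"tx":0,"ty":0,"tz":0.5,"spin":0}
    - {"tx":0,"ty":0,"tz":0.5,"spin":0}
    - {"tx":0,"ty":0,"tz":0,"spin":0}
    - {"tx":0,"ty":0,"tz":0,"spin":0}

```text
time_s: 11.12
tool_pos: [0.6033, 0.2097, 0.1797]
ee_rot: [0.997, -0.081, 0.0, -0.0]
wrist_force: [-0.7, -0.3, -0.9]
width: 0.0099
grasp_force: 29.9
```

Request:
move_arm:
  commands:
    - {"tx":0,"ty":0,"tz":0.5,"spin":0}
    - {"tx":0,"ty":0,"tz":0.5,"spin":0}
    - {"tx":0,"ty":0,"tz":0,"spin":0}
    - {"tx":0,"ty":0,"tz":0,"spin":0}

```text
time_s: 11.62
tool_pos: [0.6033, 0.2097, 0.1787]
ee_rot: [0.997, -0.081, -0.0, 0.0]
wrist_force: [-0.0, 0.5, -1.1]
width: 0.0096
grasp_force: 29.9
```

Request:
move_arm:
  commands:
    - {"tx":0,"ty":0,"tz":0.5,"spin":0}
    - {"tx":0,"ty":0,"tz":0,"spin":0}
    - {"tx":0,"ty":0,"tz":0,"spin":0}

```text
time_s: 12.0
tool_pos: [0.6033, 0.2097, 0.1782]
ee_rot: [0.997, -0.081, -0.0, 0.0]
wrist_force: [-0.1, 0.0, -0.0]
width: 0.0099
grasp_force: 29.9
```

Request:
move_arm:
  commands:
    - {"tx":0,"ty":0,"tz":0.5,"spin":0}
    - {"tx":0,"ty":0,"tz":0.5,"spin":0}
    - {"tx":0,"ty":0,"tz":0,"spin":0}
    - {"tx":0,"ty":0,"tz":0,"spin":0}

```text
time_s: 12.5
tool_pos: [0.6033, 0.2097, 0.1772]
ee_rot: [0.997, -0.081, -0.0, 0.0]
wrist_force: [0.3, -0.6, -1.7]
width: 0.0094
grasp_force: 29.9
```

Request:
move_arm:
  commands:
    - {"tx":0,"ty":0,"tz":0.5,"spin":0}
    - {"tx":0,"ty":0,"tz":0,"spin":0}
    - {"tx":0,"ty":0,"tz":0,"spin":0}

```text
time_s: 12.88
tool_pos: [0.6033, 0.2097, 0.1767]
ee_rot: [0.997, -0.081, -0.0, 0.0]
wrist_force: [-0.5, 0.8, -1.6]
width: 0.0096
grasp_force: 29.9
```

Request:
move_arm:
  commands:
    - {"tx":0,"ty":0,"tz":0.5,"spin":0}
    - {"tx":0,"ty":0,"tz":0.5,"spin":0}
    - {"tx":0,"ty":0,"tz":0.5,"spin":0}
    - {"tx":0,"ty":0,"tz":0.5,"spin":0}
    - {"tx":0,"ty":0,"tz":0,"spin":0}
    - {"tx":0,"ty":0,"tz":0,"spin":0}

```text
time_s: 13.62
tool_pos: [0.6033, 0.2097, 0.1747]
ee_rot: [0.997, -0.081, -0.0, 0.0]
wrist_force: [0.1, 0.1, -1.0]
width: 0.0096
grasp_force: 29.9
```

Request:
move_arm:
  commands:
    - {"tx":0,"ty":0,"tz":0.5,"spin":0}
    - {"tx":0,"ty":0,"tz":0.5,"spin":0}
    - {"tx":0,"ty":0,"tz":0,"spin":0}
    - {"tx":0,"ty":0,"tz":0,"spin":0}

```text
time_s: 14.12
tool_pos: [0.6033, 0.2097, 0.1738]
ee_rot: [0.997, -0.081, 0.0, -0.0]
wrist_force: [-0.2, 0.3, -1.5]
width: 0.0098
grasp_force: 29.9
```

Request:
move_arm:
  commands:
    - {"tx":0,"ty":0,"tz":0.5,"spin":0}
    - {"tx":0,"ty":0,"tz":0,"spin":0}
    - {"tx":0,"ty":0,"tz":0,"spin":0}

```text
time_s: 14.5
tool_pos: [0.6033, 0.2097, 0.1732]
ee_rot: [0.997, -0.081, 0.0, 0.0]
wrist_force: [-0.8, 0.4, -1.0]
width: 0.0095
grasp_force: 29.9
```

The hook is already inside the notch with no wall contact. The floor should be near z = 0.172, so I go on in small steps.

Request:
move_arm:
  commands:
    - {"tx":0,"ty":0,"tz":0.5,"spin":0}
    - {"tx":0,"ty":0,"tz":0,"spin":0}
    - {"tx":0,"ty":0,"tz":0.5,"spin":0}
    - {"tx":0,"ty":0,"tz":0,"spin":0}
    - {"tx":0,"ty":0,"tz":0,"spin":0}

```text
time_s: 15.12
tool_pos: [0.6033, 0.2097, 0.1722]
ee_rot: [0.997, -0.081, -0.0, -0.0]
wrist_force: [0.7, 0.7, -1.4]
width: 0.0098
grasp_force: 29.9
```

Request:
move_arm:
  commands:
    - {"tx":0,"ty":0,"tz":0.3,"spin":0}
    - {"tx":0,"ty":0,"tz":0,"spin":0}
    - {"tx":0,"ty":0,"tz":0,"spin":0}

```text
time_s: 15.5
tool_pos: [0.6033, 0.2097, 0.1719]
ee_rot: [0.997, -0.081, -0.0, -0.0]
wrist_force: [0.3, 1.1, -1.2]
width: 0.0098
grasp_force: 29.9
```

Request:
move_arm:
  commands:
    - {"tx":0,"ty":0,"tz":0.4,"spin":0}
    - {"tx":0,"ty":0,"tz":0,"spin":0}
    - {"tx":0,"ty":0,"tz":0,"spin":0}

```text
time_s: 15.88
tool_pos: [0.6034, 0.2097, 0.1718]
ee_rot: [0.997, -0.081, 0.0, -0.0]
wrist_force: [-1.4, -0.4, 2.1]
width: 0.0099
grasp_force: 29.9
```

Request:
move_arm:
  commands:
    - {"tx":0,"ty":0,"tz":0.4,"spin":0}
    - {"tx":0,"ty":0,"tz":0,"spin":0}
    - {"tx":0,"ty":0,"tz":0,"spin":0}

```text
time_s: 16.25
tool_pos: [0.6035, 0.2097, 0.1718]
ee_rot: [0.997, -0.081, 0.0, -0.0]
wrist_force: [-2.3, -1.0, 5.8]
width: 0.0097
grasp_force: 29.9
```

Contact is at the notch floor (z = 0.1718, about 9 N per mm). I push to about 12 N and hold it for over a second.

Request:
move_arm:
  commands:
    - {"tx":0,"ty":0,"tz":0.3,"spin":0}
    - {"tx":0,"ty":0,"tz":0.3,"spin":0}
    - {"tx":0,"ty":0,"tz":0,"spin":0}
    - {"tx":0,"ty":0,"tz":0,"spin":0}

```text
time_s: 16.75
tool_pos: [0.6035, 0.2098, 0.1718]
ee_rot: [0.997, -0.081, 0.0, -0.0]
wrist_force: [-3.5, -1.0, 7.6]
width: 0.01
grasp_force: 29.9
```

Request:
move_arm:
  commands:
    - {"tx":0,"ty":0,"tz":0.4,"spin":0}
    - {"tx":0,"ty":0,"tz":0,"spin":0}
    - {"tx":0,"ty":0,"tz":0,"spin":0}

```text
time_s: 17.12
tool_pos: [0.6035, 0.2098, 0.1717]
ee_rot: [0.997, -0.081, 0.001, -0.0]
wrist_force: [-5.2, -1.4, 10.3]
width: 0.0098
grasp_force: 29.9
```

Request:
move_arm:
  commands:
    - {"tx":-0.2,"ty":0,"tz":0.2,"spin":0}
    - {"tx":0,"ty":0,"tz":0,"spin":0}
    - {"tx":0,"ty":0,"tz":0,"spin":0}
    - {"tx":0,"ty":0,"tz":0,"spin":0}

```text
time_s: 17.62
tool_pos: [0.6035, 0.2098, 0.1718]
ee_rot: [0.997, -0.081, 0.001, -0.0]
wrist_force: [-3.8, -0.9, 11.2]
width: 0.0099
grasp_force: 29.9
```

Request:
move_arm:
  commands:
    - {"tx":0,"ty":0,"tz":0,"spin":0}
    - {"tx":0,"ty":0,"tz":0,"spin":0}
    - {"tx":0,"ty":0,"tz":0,"spin":0}
    - {"tx":0,"ty":0,"tz":0,"spin":0}
    - {"tx":0,"ty":0,"tz":0,"spin":0}

```text
time_s: 18.25
tool_pos: [0.6035, 0.2098, 0.1718]
ee_rot: [0.997, -0.081, 0.001, -0.0]
wrist_force: [-4.8, -1.8, 11.3]
width: 0.0099
grasp_force: 29.9
```

Request:
move_arm:
  commands:
    - {"tx":0,"ty":0,"tz":0.15,"spin":0}
    - {"tx":0,"ty":0,"tz":0,"spin":0}
    - {"tx":0,"ty":0,"tz":0,"spin":0}
    - {"tx":0,"ty":0,"tz":0,"spin":0}
    - {"tx":0,"ty":0,"tz":0,"spin":0}
    - {"tx":0,"ty":0,"tz":0,"spin":0}
    - {"tx":0,"ty":0,"tz":0,"spin":0}
    - {"tx":0,"ty":0,"tz":0,"spin":0}
    - {"tx":0,"ty":0,"tz":0,"spin":0}
    - {"tx":0,"ty":0,"tz":0,"spin":0}

```text
time_s: 19.5
tool_pos: [0.6035, 0.2098, 0.1717]
ee_rot: [0.997, -0.081, 0.001, -0.0]
wrist_force: [-4.7, -1.5, 11.6]
width: 0.0098
grasp_force: 29.9
```

```bash
python3 - <<'E'
from h import *
go(.6036,.2097,.172,-9.3)
A=np.radians(-9.3)
i,W,c=cam("scene"); cv2.imwrite("pics/b.png",cv2.resize(i[80:300,330:510],None,fx=2.6,fy=2.6)[:,:,::-1])
d=W-[.610,.2092,0];X=1000*(d[...,0]*np.cos(A)+d[...,1]*np.sin(A));Y=1000*(-d[...,0]*np.sin(A)+d[...,1]*np.cos(A));Z=1000*W[...,2]
k=(abs(X)<60)&(abs(Y)<40)&(Z>126)&(Z<146)
for lo,hi in((9,40),(-9,9),(-40,-10)):
  q=k&(Y>lo)&(Y<hi)
  if q.any(): print(lo,np.percentile(X[q],[1,99]),np.percentile(Y[q],[2,98]),Z[q].max())
E
```

```text
at [0.6035 0.2098 0.1717] yaw -9.28 tilt [ 1.6e-03  1.0e-04 -1.0e+00] F [-4.7  -1.53 11.58] w 0.009783412284856241 t 19.5
spin 0.0003 tx,ty,tz mm [ 0.1  0.1 -0.3]
9 [-8.78557309 43.58978258] [15.31811253 29.76429987] 143.07111566311892
-9 [-47.43510002  43.41983679] [-5.63673914  6.66083822] 145.8645581955017
-40 [-47.03181024  44.43620909] [-30.49342264 -16.55574084] 143.58844843762975
```

View pics/b.png

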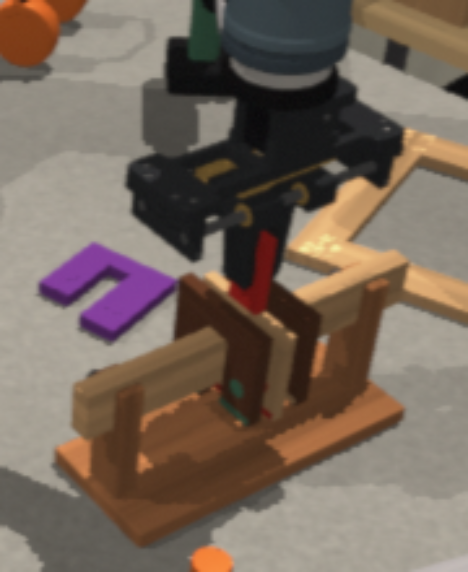

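The pattern sits between the neighbours (crop 255,330), which haven't moved, after about 2 s at roughly 12–13 N. I relieve the force and let go.

Request:
move_arm:
  commands:
    - {"tx":0,"ty":0,"tz":-0.6,"spin":0}
    - {"tx":0,"ty":0,"tz":-0.5,"spin":0}
    - {"tx":0,"ty":0,"tz":0,"spin":0}
    - {"tx":0,"ty":0,"tz":0,"spin":0}

```text
time_s: 20.05
tool_pos: [0.6034, 0.2098, 0.1718]
ee_rot: [0.997, -0.081, 0.001, -0.0]
wrist_force: [-2.3, -1.2, 6.6]
width: 0.0092
grasp_force: 29.9
```

Request:
move_arm:
  commands:
    - {"tx":-0.1,"ty":0,"tz":-0.5,"spin":0}
    - {"tx":0,"ty":0,"tz":-0.3,"spin":0}
    - {"tx":0,"ty":0,"tz":0,"spin":0}
    - {"tx":0,"ty":0,"tz":0,"spin":0}

```text
time_s: 20.55
tool_pos: [0.6032, 0.2097, 0.1718]
ee_rot: [0.997, -0.081, 0.0, -0.0]
wrist_force: [-0.3, -0.8, 3.7]
width: 0.0098
grasp_force: 29.9
```

Request:
move_arm:
  commands:
    - {"tx":0,"ty":0,"tz":0,"spin":0}
    - {"tx":0,"ty":0,"tz":0,"spin":0}
    - {"tx":0,"ty":0,"tz":0,"spin":0}
    - {"tx":0,"ty":0,"tz":0,"spin":0}
    - {"tx":0,"ty":0,"tz":0,"spin":0}
    - {"tx":0,"ty":0,"tz":0,"spin":0}
  grip: 0.4

```text
time_s: 21.3
tool_pos: [0.603, 0.2097, 0.1717]
ee_rot: [0.997, -0.081, 0.0, 0.0]
wrist_force: [0.6, 0.6, -0.7]
width: 0.0352
grasp_force: 0.0
```

Request:
move_arm:
  commands:
    - {"tx":0,"ty":0,"tz":-5,"spin":0}
    - {"tx":0,"ty":0,"tz":-10,"spin":0}
    - {"tx":0,"ty":0,"tz":-15,"spin":0}
    - {"tx":0,"ty":0,"tz":-20,"spin":0}
    - {"tx":0,"ty":0,"tz":-25,"spin":0}
    - {"tx":0,"ty":0,"tz":-25,"spin":0}
    - {"tx":0,"ty":0,"tz":-25,"spin":0}
    - {"tx":0,"ty":0,"tz":0,"spin":0}
    - {"tx":0,"ty":0,"tz":0,"spin":0}

```text
time_s: 22.42
tool_pos: [0.6027, 0.2097, 0.2963]
ee_rot: [0.997, -0.081, -0.0, 0.0]
wrist_force: [-0.2, -0.1, -0.5]
width: 0.0353
grasp_force: 0.0
```

```bash
python3 - <<'E'
from h import *
go(.6036,.2097,.3,-9.3)
A=np.radians(-9.3)
i,W,c=cam("scene"); cv2.imwrite("pics/c.png",cv2.resize(i[80:300,330:510],None,fx=2.6,fy=2.6)[:,:,::-1])
d=W-[.610,.2092,0];X=1000*(d[...,0]*np.cos(A)+d[...,1]*np.sin(A));Y=1000*(-d[...,0]*np.sin(A)+d[...,1]*np.cos(A));Z=1000*W[...,2]
k=(abs(X)<60)&(abs(Y)<40)&(Z>125)&(Z<146)
for lo,hi in((9,40),(-9,9),(-40,-10)):
  q=k&(Y>lo)&(Y<hi)
  if q.any(): print(lo,np.percentile(X[q],[1,99]),np.percentile(Y[q],[2,98]),Z[q].max())
q=(abs(X)<60)&(abs(Y)<9)&(Z>150)&(Z<215);print("tab top",np.percentile(Z[q],[95,99]),np.median(X[q]),np.median(Y[q]))
E
```

```text
at [0.6027 0.2097 0.2963] yaw -9.29 tilt [-4.e-04 -1.e-04 -1.e+00] F [-0.24 -0.14 -0.49] w 0.03528603256619025 t 22.425
spin 0.0001 tx,ty,tz mm [ 0.9 -0.1 -3.7]
9 [-49.12877499  44.04360049] [15.04606607 29.64077018] 143.6209258530876
-9 [-46.58028373  44.30988657] [-5.96118965  5.74713192] 145.98512403083075
-40 [-47.18755237  44.29039536] [-30.30301439 -17.04872534] 143.7786432053094
tab top [194.72713976 195.83257928] -1.242410851736363 -3.4833558491230265
```

View pics/c.png

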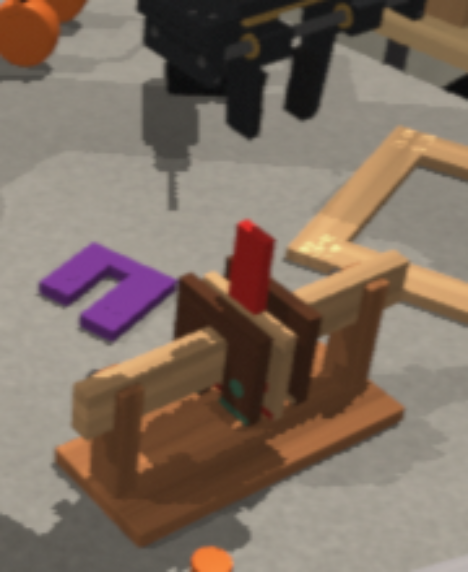

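The pattern hangs upright in the notch: its tab top is at about 194–195 mm (194 expected), the neighbours are unmoved, and the gripper is clear above.

```bash
python3 -c "
from plant import r
print(r.finish_job())"
```

```text
the job is handed in; nothing more can be done
None
```

I hung the red-tabbed pattern in the rail's blue-floored notch, pushed it home at about 12 N for roughly 2 s, let go and handed the job in; the two neighbours did not move, though the hook went straight into the notch, so I never felt along the rail for it.

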